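Show the tall model house to the inspection camera

TASK

Take the tall cream model house with the red roof off the cork-faced board and hold it up to the inspection camera: the middle of its front (the stepped-gable side with the door) 15 cm straight in front of the lens, the front facing the lens squarely and the roof towards the top of the picture, so that the house leans back as much as the camera looks down. Finish while still holding it there motionless in the gripper; do not touch the camera or disturb the other things on the table.

Things in the scene. Friction and masses are not known exactly. Their poses are not given: they have to be found in the camera images.
- tall_house: Plaster model house to be shown: the tallest on the board, cream walls, brick-red roof and chimney; 49 deep (x) x 43 wide (y) x 129 high mm, about 0.26 kg. Origin: centre of the underside; z up to the roof; the decorated front with the door faces its -x. Side walls are flat and 40 mm apart (y = -20 and +20) from the foot to 92 mm up; eaves above are 42 mm apart; gable 121 mm, chimney 129 mm high.
- facade_center (a point): Middle of the tall house's front, at (-22, 0, 60) mm in the house's frame; axes as the house's.
- back_center (a point): Middle of the tall house's back wall, at (23, 0, 60) mm in the house's frame.
- board: Fixed board, 90 (x) x 250 (y) x 12 mm, plywood with a cork face. Origin: centre of its underside; the three houses stand on its cork face (12 mm up) in a row along its y, 85 mm apart, in any order, fronts roughly to its -x.
- low_house: Bystander on the board: all brick-red model house, 44 x 36 x 92 mm, origin centre of underside. Leave it in its place.
- plain_house: Bystander on the board: unpainted cream plaster house, broad and low, 53 (x) x 61 (y) x 72 mm, origin centre of underside. Leave it in its place.
- camera: Fixed stand of the inspection camera: round black base (diameter 110 mm), 16 mm steel post, fork at the top; 0.32 m high over all. Origin: centre of the base's underside; the camera looks towards its -x. The head's hinge is a level line along its y, 280 mm up over the origin.
- camera_head (a joint): Downward tilt of the white camera head about its hinge, rad: 0 = looks level, grows as the lens looks down (0.2 to 0.55 at the start). Stiff hinge, stays where it is. The head is 66 x 66 x 46 mm with a black lens barrel, 38 mm across, whose front is 70 mm from the hinge.
- lens (a point): Centre of the lens front, 70 mm from the hinge on the optical axis. Axes of the camera head: it looks along -x, y is level, z is the top of the picture.
- view_spot (a point): The point in the air 150 mm straight in front of the lens on the optical axis, where the middle of the house's front belongs; about 0.16 to 0.24 m above the table. Axes of the camera head: the camera looks along -x, z is the top of the picture.
- relief_a: Bystander: unpainted flat plaster relief, 52 x 78 x 13 mm, lying loose on the table.
- red_facade: Bystander: small painted red facade tile, 29 x 60 x 12 mm, lying loose.
- cross: Bystander: cream clay cross, 46 x 44 x 8 mm, lying loose.
- brush: Bystander: thin paint brush, 7 x 161 x 7 mm, red handle, lying loose.
Things that resemble listed ones, but are neither listed nor needed, are in the scene too. Leave any green or orange look-alike of the tall_house alone.

How it is judged:
By the outcome, as a careful person would: the job done as asked, in the order asked, and still so for the second after the job is handed in, while the arm keeps its last pose, push and grip.
It also fails if it takes over 38 s, if anything falls off the work surface, if the arm or the gripper's body presses on something with over 40 N, if the wrist force passes 120 N, or if a joint passes its speed limit or range.

ROBOT

A 7-joint arm with a two-finger parallel gripper is mounted at the origin on a cart in front of the work surface, level with it; the furniture and walls round the work are solid. World frame = base frame: x ahead of the robot, y to its left, z up, the work surface at z = 0. Lengths are in m, angles in rad, forces in N, time in s.
With the tool pointing down it reaches from about 0.35 to 0.9 m from the base axis. Payload 8.1 kg.
Tool frame: the origin (TCP) lies at the very end of the fingers, on their centre line; the grasp point (between the pads) lies 19 mm behind it; z points along the fingers, y is the line along which they close (so a half turn about z gives the same grasp; the last joint's range is limited). The gripper opens to 92 mm and grips with 3 to 60 N. Pads are 19 mm wide; open, the fingers measure 130 mm over their backs; the gripper's body (75 mm by 190 mm) begins 47 mm behind the grasp point.
Start: joints at [-1.218, 0.434, 0.025, 1.573, -0.012, 1.134, -0.075], TCP at [0.275, 0.561, 0.203] pointing down, gripper open.
Joint ranges: [-2.62, 2.62], [-0.44, 2.09], [-1.27, 1.32], [0.08, 2.57], [-1.32, 4.46], [0.12, 2], [-2.74, 2.74]. Speed limits (rad/s): [2.22, 2.22, 3.01, 3.01, 3.14, 3.14, 3.14].

INTERFACE

Orientations are given as a rotation vector (axis times angle).
In Python, from cell import arm gives the robot as it stands.
- The arm moves only by the shell command python3 -m pendant 'ROWS' [FORCE]. ROWS is a JSON object of lists of equal length, an entry for each row: "slide": the shift along the tool's x, y, z in units of 0.3 m (1.0 is 0.3 m), a list of three; "dr": the turn, a rotation vector about the tool's x, y, z in units of 0.12 rad (1.0 is 0.12 rad), a list of three; "claw": the opening, from 0 (shut) to 1 (fully open). In form: {"slide": [[tx, ty, tz], ...], "dr": [[ax, ay, az], ...], "claw": [claw, ...]}. A call has 1 to 10 rows; each row shifts and turns the commanded pose from where the row before left it, along the tool's axes as they then stand; what a row does not reach is not made up. A row lasts 1/10 s, in which the tool goes at most 50 mm and 8.59 degrees, less where a joint would pass 70% of its speed; a pose out of reach is approached as far as the arm can. A call with a number of a shift or a turn outside -1 to 1 is refused whole. A call with a gripper value outside its range is refused whole. The fingers move at their own pace and stop on an object; FORCE is the grip in N (left out, the last holds). Time passes only in rows, so rows that do not move let the fingers close. It gives the time, the measured TCP pose, the force, the opening and the grip force at its end, in the units of the state.
- arm.observe(): the state, without advancing time (a new reading comes with each control period).
- arm.get_image(name): name is "side" or "top"; returns the picture (420x560x3 uint8, red, green, blue); there is no depth.
- arm.calibration(name): a dict with "K" (3x3 intrinsics, pixels), "xyz" and "orientation" of the camera in the world. Camera axes: x right, y up, looking along -z (the intrinsics and any distortion apply to the point x, -y, -z); pixel columns grow to the right and rows downward; lengths in m; the calibration is good to about 2 mm. A picture is of the moment at which its call begins. calibration takes no time and is no camera call.
- arm.sign_off(): hands the job in; it is judged then, once.
The state is a dict: "clock": time; "joints": joint angles; "dq": joint speeds; "joint_efforts": joint torques, N m; "position": TCP position; "ee_rot": TCP orientation; "force": force on the tool from outside, world axes, zero at the start; "ft_torque": the same for the moment, N m; "width": opening from 0.0 (shut) to 1.0 (fully open); "gripper_force": force on a finger pad.
Only numpy, scipy, OpenCV 4.12 (cv2) and the standard library are available. Lean on these libraries where they do the work, as an engineer would, in place of code of your own. Each camera call takes 0.05 s, during which the arm holds its last target. There are 200 camera calls.

## Working session

There is one attempt and no reset: what is moved stays moved. The work goes in short steps, Python scripts to look and compute and a shell command to move; the robot and the scene stay as the last step left them, time stands still between calls to the robot, and variables do not carry over. Pictures are saved under pics/ and viewed, at most 10 in all, crops included, and the job is handed in when it is done.

```bash
mkdir -p pics; ls
python3 - <<'E'
from cell import arm
import cv2,numpy as np
np.set_printoptions(precision=4,suppress=True)
for n in("top","side"):
    im=arm.get_image(n); cv2.imwrite(f"pics/{n}0.png",im[:,:,::-1]); print(n,arm.calibration(n))
s=arm.observe(); print(s)
E
```

```text
pics
top {'K': array([[388.6212,   0.    , 282.8617],
       [  0.    , 388.6212, 210.062 ],
       [  0.    ,   0.    ,   1.    ]]), 'xyz': array([0.3065, 0.2481, 1.39  ]), 'orientation': array([ 0.1223, -0.1713, -1.5364])}
side {'K': array([[493.5197,   0.    , 277.989 ],
       [  0.    , 493.5197, 214.2616],
       [  0.    ,   0.    ,   1.    ]]), 'xyz': array([0.5148, 1.2821, 0.9323]), 'orientation': array([ 0.0139, -1.4365, -2.7707])}
{'clock': 0.1, 'joints': array([-1.2176,  0.4351,  0.025 ,  1.574 , -0.0116,  1.134 , -0.0751]), 'dq': array([-0.0013, -0.0018, -0.0015, -0.0025,  0.0008,  0.0008, -0.0013]), 'joint_efforts': array([  0.0032, -66.9125,   0.9883, -31.5146,  -0.0605,   0.0374,
         0.0001]), 'position': array([0.275 , 0.5607, 0.2019]), 'ee_rot': array([-0.7099, -3.0601,  0.0022]), 'force': array([-0.3888, -0.0775, -0.7229]), 'ft_torque': array([ 0.0067,  0.0229, -0.0525]), 'gripper_force': 0.0, 'width': 0.9981264696596223}
```

View pics/top0.png

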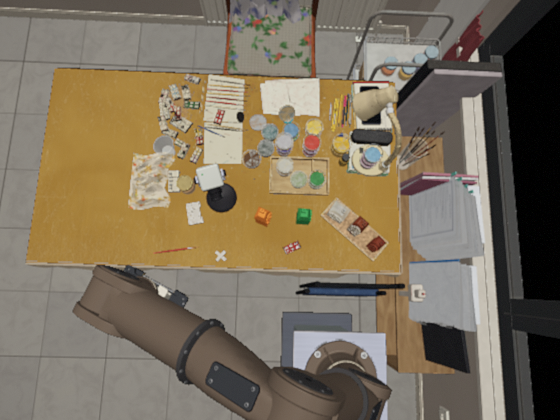

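View pics/side0.png

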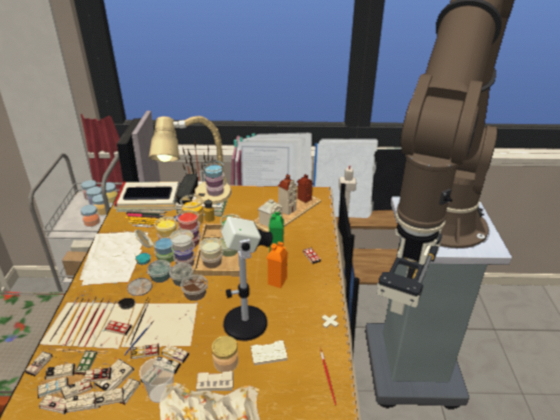

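The top view shows the board at about (355,228) with three houses. The camera base is at (221,197) and its white head at (210,177). Orange (262,215) and green (303,215) look-alikes stand between the board and the camera. The side view shows the houses at (268,212), (288,195) and (305,188), and the head at (240,235). I'll enlarge both areas.

Run:
```python
import cv2,numpy as np
t=cv2.imread("pics/top0.png");s=cv2.imread("pics/side0.png")
f=lambda im,x,y,w,h:cv2.resize(im[y:y+h,x:x+w],(400,300),interpolation=cv2.INTER_CUBIC)
o=np.vstack([np.hstack([f(t,310,190,80,60+0),f(s,250,165,80,60)]),np.hstack([f(t,180,155,80,60),f(s,205,205,80,60)])])
cv2.imwrite("pics/c1.png",o)
```

```text
(no output)
```

View pics/c1.png

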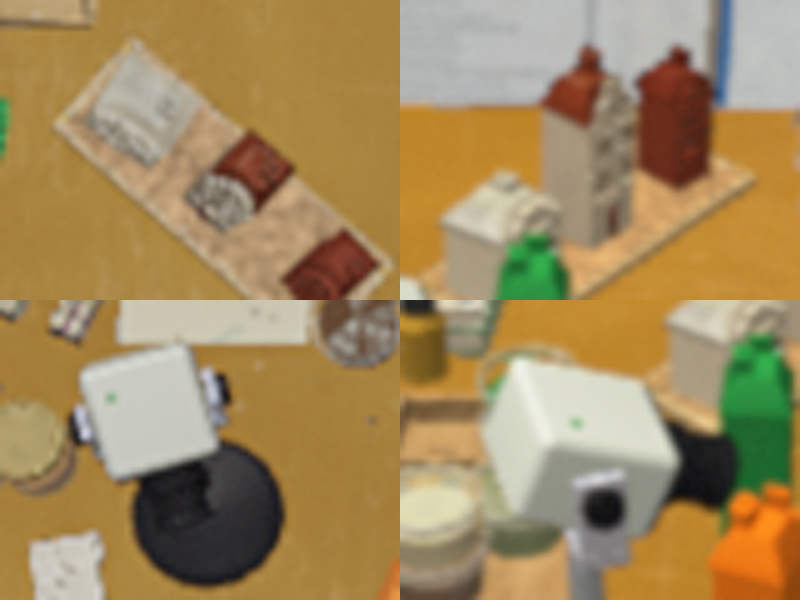

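Candidates for the house are: plain cream, low, at (337,210); cream walls with red roof, tallest, at (358,227), which is (289,195) in the side view; all red at (376,243). The green and orange ones are look-alikes. The middle one fits the description: cream walls, red roof and chimney, tallest. The camera head's lens points at the robot. I'll enlarge the head and the house further to get exact pixels.

Run:
```python
import cv2,numpy as np
t=cv2.imread("pics/top0.png");s=cv2.imread("pics/side0.png")
def f(im,x,y,w=50,h=37.5):
    M=np.float32([[8,0,-8*x+3.5],[0,8,-8*y+3.5]]); o=cv2.warpAffine(im,M,(400,300),flags=cv2.INTER_CUBIC)
    for i in range(0,50,5): cv2.putText(o,str(x+i),(i*8,8),0,.28,(255,0,255),1); cv2.line(o,(i*8+3,10),(i*8+3,14),(255,0,255),1)
    for i in range(5,38,5): cv2.putText(o,str(y+i),(0,i*8+6),0,.28,(255,0,255),1); cv2.line(o,(20,i*8+3),(24,i*8+3),(255,0,255),1)
    return o
o=np.vstack([np.hstack([f(t,187,160),f(s,212,210)]),np.hstack([f(t,333,208),f(s,262,172,)])])
cv2.imwrite("pics/c2.png",o)
```

```text
(no output)
```

View pics/c2.png

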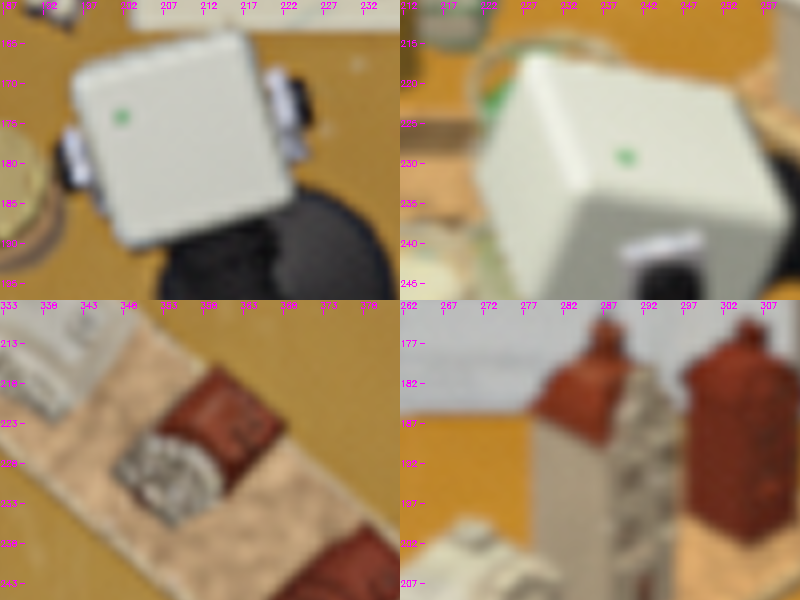

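The crop gives sub-pixel corners for the head and the house: head top corners, green dot and knobs in both views, plus the house's wall feet and back eave corners. Next I triangulate them and check against the given sizes.

```bash
cat > h.py <<'E'
from cell import arm
import numpy as np
from scipy.spatial.transform import Rotation as R
np.set_printoptions(precision=4,suppress=True)
C={n:arm.calibration(n) for n in("top","side")}
def ray(n,p):
    c=C[n];d=np.linalg.inv(c["K"])@[p[0],p[1],1];d=R.from_rotvec(c["orientation"]).as_matrix()@[d[0],-d[1],-d[2]]
    return np.array(c["xyz"]),d/np.linalg.norm(d)
def onz(n,p,z):
    o,d=ray(n,p);return o+d*(z-o[2])/d[2]
def tri(a,b):
    o,d=ray("top",a);q,e=ray("side",b);s=np.linalg.lstsq(np.c_[d,-e],q-o,rcond=None)[0]
    u,v=o+d*s[0],q+e*s[1];return (u+v)/2,np.linalg.norm(u-v)
def proj(n,X):
    c=C[n];v=R.from_rotvec(c["orientation"]).as_matrix().T@(np.array(X)-c["xyz"]);k=c["K"]@[v[0],-v[1],-v[2]];return k[:2]/k[2]
E
python3 - <<'E'
from h import *
import cv2
for k,a,b in[("A bn",(196.1,169.3),(234.1,233.3)),("B bf",(216.6,163.7),(227.6,216.1)),("C ff",(223.4,184),(253.4,221.5)),("D fn",(202.8,190.3),(260.3,236.5)),("dot",(201.7,174.2),(239.9,229.2))]:
    print(k,*tri(a,b))
print("knobs",onz("top",(195.1,180.2),.28),onz("top",(224.5,172.1),.28),onz("side",(245.2,246.2),.28))
# base by black mask
for n,box in(("top",(200,180,245,215)),("side",(215,305,275,345))):
    im=cv2.imread(f"pics/{n}0.png");x0,y0,x1,y1=box
    m=(im[y0:y1,x0:x1].max(2)<75).astype(np.uint8);c=max(cv2.findContours(m,0,1)[0],key=cv2.contourArea)
    x,y,w,h=cv2.boundingRect(c);print(n,x+x0,y+y0,w,h)
    h=cv2.convexHull(c)[:,0]+[x0,y0]; W=np.array([onz(n,p,.012 if n=='top' else .012)[:2] for p in h]); print(cv2.minEnclosingCircle(W.astype(np.float32)))
print("side feet",[onz("side",p,.012)[:2] for p in((287.6,214),(295.6,210.2),(279,207.2))])
print("back eave",[onz("top",p,.104)[:2] for p in((359.7,215.7),(368.5,223.2))])
for z in(.012,.104):print("front",[onz("top",p,z)[:2] for p in((346.6,228.9),(354.5,235.7))])
print("board",[onz("top",p,.012)[:2] for p in((336.6,197.6),(320.6,214.6),(387.6,242.6))])
E
```

```text
A bn [0.6233 0.4689 0.3088] 2.1764220926128835e-05
B bf [0.6422 0.4111 0.311 ] 0.0013368155711486818
C ff [0.5888 0.3919 0.2838] 0.00033412895891373124
D fn [0.5689 0.4499 0.2863] 0.0027222976848593075
dot [0.6113 0.4524 0.3068] 0.0027986057129257033
knobs [0.5985 0.4755 0.28  ] [0.6262 0.3912 0.28  ] [0.6007 0.4753 0.28  ]
top 207 183 30 29
((0.6093798875808716, 0.4332580268383026), 0.054315075278282166)
side 224 306 43 34
((0.6142565608024597, 0.44105422496795654), 0.055957842618227005)
side feet [array([ 0.5115, -0.025 ]), array([ 0.4855, -0.0473]), array([ 0.5402, -0.0633])]
back eave [array([ 0.5405, -0.0495]), array([ 0.5158, -0.0791])]
front [array([ 0.5075, -0.0228]), array([ 0.4838, -0.0512])]
front [array([ 0.4941, -0.0047]), array([ 0.4719, -0.0312])]
board [array([0.6217, 0.0134]), array([0.5567, 0.0715]), array([ 0.4625, -0.1705])]
```

Check of the measurements: the head is about 62 × 62 mm between rounded corners and centred on the hinge. The two knob estimates agree within 2 mm, the base radius comes out at 54–56 mm and the house sides at 34–39 mm. The tilt is still uncertain (0.37–0.45), so I'll refine it with sub-pixel edge lines in the side view.

Run:
```python
from h import *
import cv2
s=cv2.imread("pics/side0.png");g=cv2.GaussianBlur(cv2.cvtColor(s,6),(0,0),.7).astype(float)
def edge(c0,c1,f,lo=4):  # vertical gradient peak near line f(c)
    P=[]
    for c in range(c0,c1):
        r=int(round(f(c)));w=np.arange(r-lo,r+lo+1);d=np.abs(g[w+1,c]-g[w-1,c])/2
        i=int(np.clip(d.argmax(),1,len(d)-2));den=d[i-1]-2*d[i]+d[i+1];P.append((c,w[i]+.5*(d[i-1]-d[i+1])/den if den else w[i]))
    P=np.array(P);k=np.polyfit(*P.T,1)
    for _ in range(3):
        e=abs(np.polyval(k,P[:,0])-P[:,1]);Q=P[e<max(.25,1.5*np.median(e))];k=np.polyfit(*Q.T,1)
    return k,len(Q),len(P)
ln=lambda a,b:(lambda c:a[1]+(c-a[0])*(b[1]-a[1])/(b[0]-a[0]))
for nm,a,b,lo in[("near",(234.1,233.3),(260.3,236.5),3),("far",(227.6,216.1),(253.4,221.5),3)]:
    k,n,N=edge(int(a[0])+4,int(b[0])-3,ln(a,b),lo)
    p,q=(a[0],np.polyval(k,a[0])),(b[0],np.polyval(k,b[0]))
    m=np.cross(ray("side",p)[1],ray("side",q)[1])
    for psi in(.31,.33):
        x=np.array([np.cos(psi),np.sin(psi),0]);print(nm,k,n,N,psi,np.arctan(-(m@x)/m[2]))
# predicted lens centre pixels per tilt
H=np.array([.612,.4335,.28]);x=np.array([np.cos(.32),np.sin(.32),0]);z=np.array([0,0,1.])
for t in(.35,.4,.45):
    L=H-.07*(np.cos(t)*x+np.sin(t)*z);u=np.cos(t)*z-np.sin(t)*x;print(t,L,proj("side",L),proj("side",L+.019*u),proj("side",L-.019*u),proj("top",L))
M=lambda im,x,y:cv2.resize(im[y:y+30,x:x+40],(400,300),interpolation=cv2.INTER_CUBIC)
t=cv2.imread("pics/top0.png")
cv2.imwrite("pics/c3.png",np.hstack([M(s,238,225),M(np.clip(t.astype(float)*2.5,0,255).astype(np.uint8),195,178)]))
```

```text
near [  0.17   193.5089] 19 19 0.31 0.40562117063222475
near [  0.17   193.5089] 19 19 0.33 0.41722877368577294
far [  0.1712 177.0951] 19 19 0.31 0.3902930389499328
far [  0.1712 177.0951] 19 19 0.33 0.401236964861909
0.35 [0.5496 0.4128 0.256 ] [270.651  237.3308] [273.4204 230.4284] [267.9252 244.1247] [216.7051 198.9845]
0.4 [0.5508 0.4132 0.2527] [270.1104 238.5859] [273.2545 231.7582] [267.0134 245.3115] [216.7386 198.8152]
0.45 [0.5522 0.4137 0.2496] [269.502  239.8264] [273.0116 233.0887] [266.0421 246.4686] [216.7549 198.5914]
```

View pics/c3.png

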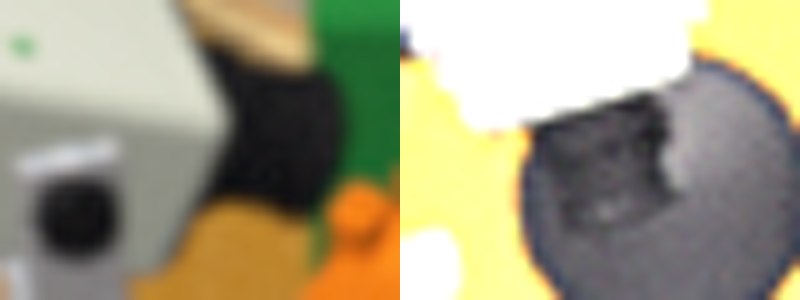

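The lens rim pixels in the side view, top about (270,231) and bottom about (268,246), match a tilt of about 0.40. The edges give 0.39–0.415, so I take 0.405 with a yaw of 0.32. Now the house yaw, the look-alikes' positions and the grasp and goal poses.

```bash
cat >> h.py <<'E'
TH,PSI=.405,.32
HG=np.array([.612,.4335,.28]);xc=np.array([np.cos(PSI),np.sin(PSI),0]);Z=np.array([0,0,1.])
V=HG-.22*(np.cos(TH)*xc+np.sin(TH)*Z)
Rh=np.c_[-np.cos(TH)*xc-np.sin(TH)*Z,[np.sin(PSI),-np.cos(PSI),0],-np.sin(TH)*xc+np.cos(TH)*Z]
E
python3 - <<'E'
from h import *
import cv2
print(V,"\n",Rh,np.linalg.det(Rh))
t=cv2.imread("pics/top0.png");s=cv2.imread("pics/side0.png")
def comp(n,im,box,fn):
    x0,y0,x1,y1=box;h=cv2.cvtColor(im,cv2.COLOR_BGR2HSV)[y0:y1,x0:x1].astype(int)
    m=fn(h).astype(np.uint8);c=max(cv2.findContours(m,0,1)[0],key=cv2.contourArea)[:,0]+[x0,y0];return c
red=lambda h:((h[...,0]<9)|(h[...,0]>172))&(h[...,1]>110)&(h[...,2]<150)
c=comp("top",t,(345,210,371,236),red);W=np.array([onz("top",p,.108)[:2] for p in c]).astype(np.float32);print("roof",cv2.minAreaRect(W),cv2.minAreaRect(c))
c=comp("side",s,(272,170,295,195),red);print("side roof hull",cv2.approxPolyDP(c,1.0,True)[:,0].tolist())
for a,b in[((278.5,185.6),(287.6,189.7))]:
    p,q=onz("side",a,.104),onz("side",b,.104);print("eave",p,q,np.linalg.norm(p-q),np.arctan2(*(p-q)[:2][::-1]))
# right roof edge and back edge, top
for a,b in[((368.5,223.2),(360.7,232.6)),((359.7,215.7),(352.6,222))]:
    p,q=onz("top",a,.104),onz("top",b,.104);print("side edge",p,q,np.arctan2(*(p-q)[:2][::-1]))
for k,f,b1,b2 in[("green",lambda h:(h[...,0]>50)&(h[...,0]<80)&(h[...,1]>150),(290,203,315,228),(262,205,290,250)),("orange",lambda h:(h[...,0]>4)&(h[...,0]<13)&(h[...,1]>200)&(h[...,2]>180),(250,203,276,228),(260,238,295,292))]:
    a=comp("top",t,b1,f);b=comp("side",s,b2,f);lo=b[b[:,1].argmax()];hi=b[b[:,1].argmin()]
    print(k,"foot",onz("side",lo,0),"top",onz("top",a.mean(0),.1),"z at top", tri(a.mean(0),hi))
E
```

```text
[0.4201 0.3699 0.1933] 
 [[-0.8724  0.3146 -0.374 ]
 [-0.2891 -0.9492 -0.1239]
 [-0.394   0.      0.9191]] 0.9999999999999999
roof ((0.5132596492767334, -0.049359288066625595), (0.03528551012277603, 0.03665908798575401), 45.8294563293457) ((360.0000305175781, 223.50003051757812), (10.606600761413574, 10.60660171508789), 45.0)
side roof hull [[288, 175], [285, 179], [287, 181], [285, 182], [283, 180], [278, 185], [286, 189], [289, 183]]
eave [ 0.5417 -0.0502  0.104 ] [ 0.5127 -0.0266  0.104 ] 0.03740319691111193 -0.6821266973597993
side edge [ 0.5158 -0.0791  0.104 ] [ 0.483  -0.0523  0.104 ] -0.6867337631314244
side edge [ 0.5405 -0.0495  0.104 ] [ 0.5182 -0.0252  0.104 ] -0.827907242065234
green foot [ 0.558   0.1019 -0.    ] top [0.5349 0.1415 0.1   ] z at top (array([0.5386, 0.143 , 0.1309]), np.float64(0.018172385141347922))Traceback (most recent call last):
  File "<stdin>", line 17, in <module>
  File "<stdin>", line 7, in comp
ValueError: max() iterable argument is empty
```

Measured so far:
- **House:** centre about (0.511, −0.051), yaw about −0.71, standing on the board.
- **Goal spot:** (0.420, 0.370, 0.193), inside the given 0.16–0.24 m height range.

I'll grasp from above on the side walls, 85 mm up the house.

```bash
cat >> h.py <<'E'
def plan(p,Rt):
    s=arm.observe();r=R.from_rotvec(s["ee_rot"]);d=np.array(p)-s["position"]
    print("t",s["clock"],"pos",s["position"],"dist",np.linalg.norm(d),"| slide units now axes",r.inv().apply(d)/.3,"| in target axes",Rt.T@d/.3,"| dr units",(r.inv()*R.from_matrix(Rt)).as_rotvec()/.12,"| q",s["joints"],"w",s["width"],"F",s["force"],s["gripper_force"])
HC,YAW=np.array([.511,-.051]),-.71
yh=np.array([-np.sin(YAW),np.cos(YAW),0]);RG=np.c_[np.cross(yh,-Z),yh,-Z]
PG=np.array([*HC,.078])
E
python3 -c "
from h import *
plan(PG+[0,0,.16],RG)"
```

```text
t 0.1 pos [0.275  0.5607 0.2019] dist 0.656670982191186 | slide units now axes [-1.6041 -1.4846 -0.1179] | in target axes [-1.9258 -1.0335 -0.1202] | dr units [-0.0115  0.0026  2.1177] | q [-1.2176  0.4351  0.025   1.574  -0.0116  1.134  -0.0751] w 0.9981264696596223 F [-0.3888 -0.0775 -0.7229] 0.0
```

```bash
python3 -m pendant '{"slide":[[0,0,-0.04],[0,0,-0.04],[0,0,-0.04],[-0.135,-0.072,0],[-0.135,-0.072,0],[-0.135,-0.072,0],[-0.135,-0.072,0],[-0.135,-0.072,0],[-0.135,-0.072,0],[-0.135,-0.072,0]],"dr":[[0,0,0.7],[0,0,0.7],[0,0,0.7],[0,0,0],[0,0,0],[0,0,0],[0,0,0],[0,0,0],[0,0,0],[0,0,0]],"claw":[0.7,0.7,0.7,0.7,0.7,0.7,0.7,0.7,0.7,0.7]}' && python3 -m pendant '{"slide":[[-0.135,-0.072,0],[-0.135,-0.072,0],[-0.135,-0.072,0],[-0.135,-0.072,0],[-0.135,-0.072,0],[-0.1,-0.05,0],[-0.06,-0.03,0],[0,0,0],[0,0,0]],"dr":[[0,0,0],[0,0,0],[0,0,0],[0,0,0],[0,0,0],[0,0,0],[0,0,0],[0,0,0],[0,0,0]],"claw":[0.7,0.7,0.7,0.7,0.7,0.7,0.7,0.7,0.7]}' && python3 -c "
from h import *
plan(PG+[0,0,.16],RG)"
```

```text
clock: 1.1
position: [0.3924, 0.2601, 0.2385]
ee_rot: [-1.089, -2.947, 0.0]
force: [1.2, 0.9, 0.4]
width: 0.696
gripper_force: 0.0
clock: 2.0
position: [0.4964, -0.0011, 0.2383]
ee_rot: [-1.09, -2.946, 0.0]
force: [-1.1, -0.0, -0.1]
width: 0.698
gripper_force: 0.0
t 2.0 pos [ 0.4964 -0.0011  0.2383] dist 0.05204027731744504 | slide units now axes [-0.1454 -0.0946  0.0009] | in target axes [-0.1455 -0.0944  0.001 ] | dr units [-0.0039 -0.0059  0.0111] | q [-0.4658  0.1928  0.4327  1.8518 -0.0897  1.1168  0.8614] w 0.6981685658085233 F [-1.1253 -0.029  -0.1472] 0.0
```

```bash
python3 -m pendant '{"slide":[[-0.073,-0.047,0],[-0.073,-0.047,0],[0,0,0.12],[0,0,0.12],[0,0,0],[0,0,0]],"dr":[[0,0,0],[0,0,0],[0,0,0],[0,0,0],[0,0,0],[0,0,0]],"claw":[0.7,0.7,0.7,0.7,0.7,0.7]}' && python3 -c "
from h import *
import cv2
plan(PG,RG)
t=arm.get_image('top')[:,:,::-1];s=arm.get_image('side')[:,:,::-1]
cv2.imwrite('pics/a1.png',np.hstack([cv2.resize(s[145:220,250:325],(500,500),interpolation=2),cv2.resize(t[190:250,330:366],(300,500),interpolation=2)]))"
```

```text
clock: 2.6
position: [0.5113, -0.05, 0.167]
ee_rot: [-1.086, -2.946, 0.0]
force: [0.3, 0.1, 0.8]
width: 0.704
gripper_force: 0.0
t 2.6 pos [ 0.5113 -0.05    0.167 ] dist 0.08898171525540048 | slide units now axes [-0.0019 -0.0031  0.2966] | in target axes [-0.0015 -0.0033  0.2966] | dr units [-0.0065 -0.0099  0.031 ] | q [-0.3576  0.3007  0.448   1.915  -0.1572  0.9613  1.0278] w 0.7035751501099702 F [0.3195 0.149  0.7746] 0.0
```

View pics/a1.png

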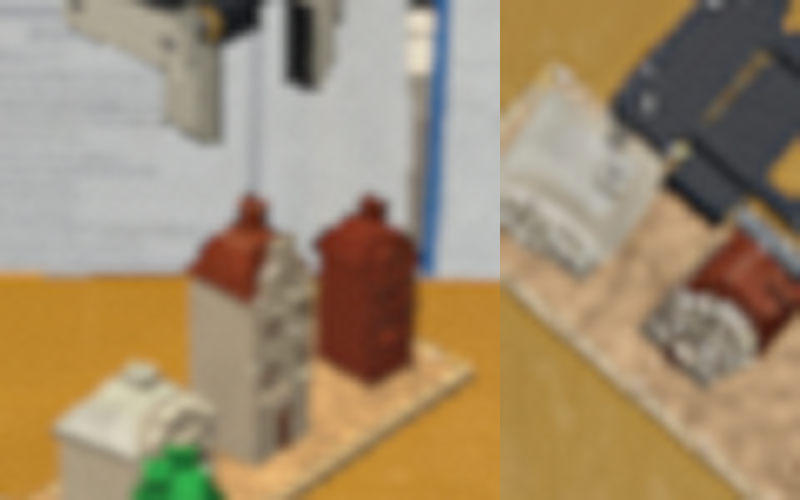

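The side crop shows the open fingers straddling the house: tips at about (279,166) and (295,158), with the chimney at (287,175) midway below. The descent is clear, so I go down to 84–85 mm up the walls.

```bash
python3 -m pendant '{"slide":[[0,0,0.09],[0,0,0.09],[0,0,0.06],[0,0,0.03],[0,0,0.015],[0,0,0],[0,0,0]],"dr":[[0,0,0],[0,0,0],[0,0,0],[0,0,0],[0,0,0],[0,0,0],[0,0,0]],"claw":[0.7,0.7,0.7,0.7,0.7,0.7,0.7]}' && python3 -c "
from h import *
plan(PG,RG)"
```

```text
clock: 3.4
position: [0.5124, -0.0511, 0.0821]
ee_rot: [1.088, 2.946, 0.001]
force: [0.2, 0.4, 0.1]
width: 0.699
gripper_force: 0.0
t 3.4 pos [ 0.5124 -0.0511  0.0821] dist 0.004388547015008565 | slide units now axes [ 0.0038 -0.003   0.0138] | in target axes [ 0.0038 -0.003   0.0138] | dr units [0.01   0.0095 0.0183] | q [-0.3112  0.4143  0.4068  2.0064 -0.2329  0.7634  1.097 ] w 0.6985718585640007 F [0.2059 0.3873 0.0506] 0.0
```

Down 4 mm more, then close with 35 N.

```bash
python3 -m pendant '{"slide":[[0,0,0.014],[0,0,0],[0,0,0],[0,0,0],[0,0,0],[0,0,0],[0,0,0],[0,0,0],[0,0,0],[0,0,0]],"dr":[[0,0,0],[0,0,0],[0,0,0],[0,0,0],[0,0,0],[0,0,0],[0,0,0],[0,0,0],[0,0,0],[0,0,0]],"claw":[0.7,0.5,0.4,0.3,0.3,0.3,0.3,0.3,0.3,0.3]}' 35 && python3 -c "
from h import *
plan(PG,RG)"
```

```text
clock: 4.4
position: [0.5118, -0.0511, 0.077]
ee_rot: [1.089, 2.947, 0.0]
force: [1.8, 0.5, 3.1]
width: 0.456
gripper_force: 35.0
t 4.4 pos [ 0.5118 -0.0511  0.077 ] dist 0.0012446352451830182 | slide units now axes [ 0.0021 -0.0015 -0.0032] | in target axes [ 0.0021 -0.0015 -0.0032] | dr units [0.0022 0.0017 0.0181] | q [-0.3081  0.4216  0.4035  2.0113 -0.2373  0.7529  1.1009] w 0.45588199188312784 F [1.752  0.5401 3.0979] 35.00032649142668
```

The width is 42 mm, so the pads hold across the eaves, and the grip is firm. Lifting.

```bash
python3 -m pendant '{"slide":[[0,0,-0.02],[0,0,-0.05],[0,0,-0.1],[0,0,-0.13],[0,0,-0.13],[0,0,-0.1],[0,0,-0.05],[0,0,-0.02],[0,0,0],[0,0,0]],"dr":[[0,0,0],[0,0,0],[0,0,0],[0,0,0],[0,0,0],[0,0,0],[0,0,0],[0,0,0],[0,0,0],[0,0,0]],"claw":[0.3,0.3,0.3,0.3,0.3,0.3,0.3,0.3,0.3,0.3]}' 45
cat >> h.py <<'E'
GX,GH=0.0,.084   # grasp point in the house frame
s_=1.0
RF=np.c_[-Rh[:,0],Rh[:,1],-Rh[:,2]]
def goal(): return V+Rh@np.array([GX+.022,0,GH-.019-.06])
E
python3 -c "
from h import *
import cv2
print(goal(),RF,np.linalg.det(RF));plan(goal(),RF)
t=arm.get_image('top')[:,:,::-1];s=arm.get_image('side')[:,:,::-1]
cv2.imwrite('pics/a2s.png',s);cv2.imwrite('pics/a2t.png',t)
cv2.imwrite('pics/a2.png',np.hstack([cv2.resize(s[105:225,240:330],(450,600),interpolation=2),cv2.resize(t[185:245,330:365],(350,600),interpolation=2)]))"
```

```text
clock: 5.4
position: [0.5108, -0.051, 0.2558]
ee_rot: [-1.088, -2.945, 0.001]
force: [-0.0, -0.2, -2.4]
width: 0.451
gripper_force: 45.0
[0.399  0.3629 0.1892] [[ 0.8724  0.3146  0.374 ]
 [ 0.2891 -0.9492  0.1239]
 [ 0.394   0.     -0.9191]] 0.9999999999999999
t 5.4 pos [ 0.5108 -0.051   0.2558] dist 0.43391461611073234 | slide units now axes [1.1801 0.8062 0.2224] | in target axes [-0.0138 -1.427   0.2355] | dr units [-3.5772  2.0138 17.3272] | q [-0.3924  0.2122  0.4758  1.7885 -0.1048  1.1678  0.9786] w 0.4513406596160224 F [-0.0297 -0.2022 -2.4275] 44.99903179239482
```

View pics/a2.png

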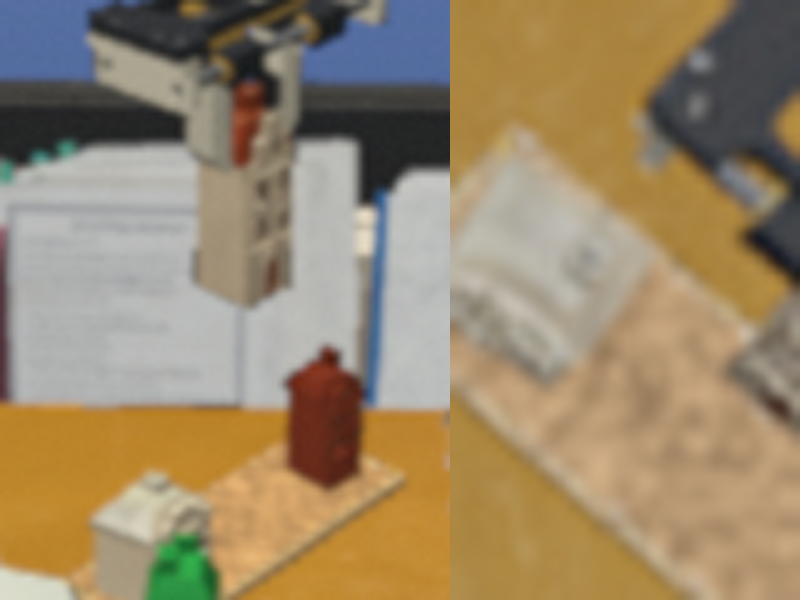

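The house hangs upright in the gripper, feet at about (288,165) in the side view, and the neighbours are undisturbed. Now I turn it about 121° in place.

```bash
python3 -m pendant '{"slide":[[0,0,0],[0,0,0],[0,0,0],[0,0,0],[0,0,0],[0,0,0],[0,0,0],[0,0,0],[0,0,0],[0,0,0]],"dr":[[0,0,0.5],[0,0,0.9],[0,0,0.9],[0,0,0.9],[0,0,0.9],[0,0,0.9],[0,0,0.9],[0,0,0.9],[0,0,0.9],[0,0,0.9]],"claw":[0.3,0.3,0.3,0.3,0.3,0.3,0.3,0.3,0.3,0.3]}' && python3 -m pendant '{"slide":[[0,0,0],[0,0,0],[0,0,0],[0,0,0],[0,0,0],[0,0,0],[0,0,0],[0,0,0],[0,0,0],[0,0,0]],"dr":[[0,0,0.9],[0,0,0.9],[0,0,0.9],[0,0,0.9],[0,0,0.9],[0,0,0.9],[0,0,0.9],[0,0,0.9],[0,0,0.9],[0,0,0.5]],"claw":[0.3,0.3,0.3,0.3,0.3,0.3,0.3,0.3,0.3,0.3]}' && python3 -c "
from h import *
plan(goal(),RF)"
```

```text
clock: 6.5
position: [0.5111, -0.0511, 0.256]
ee_rot: [-2.405, -2.02, 0.002]
force: [0.1, 0.5, -3.3]
width: 0.451
gripper_force: 45.0
clock: 7.5
position: [0.5111, -0.051, 0.2561]
ee_rot: [3.089, 0.571, -0.003]
force: [0.0, -0.9, -2.4]
width: 0.455
gripper_force: 45.0
t 7.5 pos [ 0.5111 -0.051   0.2561] dist 0.43405175071072766 | slide units now axes [ 0.1443 -1.4223  0.2226] | in target axes [-0.0149 -1.4274  0.2359] | dr units [-0.0772  3.3882  0.3731] | q [-0.6742  0.2504  0.8468  1.806  -0.2016  1.1766 -0.9699] w 0.45496483199410226 F [ 0.0139 -0.8955 -2.3653] 44.99800597317517
```

```bash
python3 -m pendant '{"slide":[[0,-0.05,0],[0,-0.12,0],[0,-0.15,0],[0,-0.15,0],[0,-0.15,0],[0,-0.15,0],[0,-0.15,0],[0,-0.15,0],[0,-0.15,0],[0,-0.12,0]],"dr":[[0,0,0],[0,0,0],[0,0,0],[0,0,0],[0,0,0],[0,0,0],[0,0,0],[0,0,0],[0,0,0],[0,0,0]],"claw":[0.3,0.3,0.3,0.3,0.3,0.3,0.3,0.3,0.3,0.3]}' && python3 -m pendant '{"slide":[[0,-0.06,0],[0,-0.02,0],[0,0,0],[0,0,0],[0,0,0],[0,0,0],[0,0,0],[0,0,0]],"dr":[[0,0,0.37],[0,0.3,0],[0,0.7,0],[0,0.7,0],[0,0.7,0],[0,0.7,0],[0,0.3,0],[0,0,0]],"claw":[0.3,0.3,0.3,0.3,0.3,0.3,0.3,0.3]}' && python3 -c "
from h import *
plan(goal(),RF)"
```

```text
clock: 8.5
position: [0.3645, 0.326, 0.2561]
ee_rot: [3.087, 0.58, -0.002]
force: [0.3, -0.1, -3.0]
width: 0.454
gripper_force: 45.0
clock: 9.3
position: [0.3563, 0.3453, 0.2556]
ee_rot: [-2.975, -0.492, -0.613]
force: [-0.1, 0.3, -3.0]
width: 0.451
gripper_force: 45.0
t 9.3 pos [0.3563 0.3453 0.2556] dist 0.08085304919457631 | slide units now axes [ 0.0537 -0.0102  0.2639] | in target axes [ 0.054  -0.011   0.2638] | dr units [-0.0129 -0.0117  0.0621] | q [-1.5793 -0.0634  0.4589  2.1418  0.4391  0.8119 -2.6259] w 0.4506763129849806 F [-0.06    0.3013 -2.9551] 44.99928755220026
```

```bash
python3 -m pendant '{"slide":[[0.01,0,0.04],[0.02,-0.005,0.08],[0.02,-0.005,0.08],[0.004,0,0.05],[0,0,0.014],[0,0,0],[0,0,0],[0,0,0]],"dr":[[0,0,0],[0,0,0.06],[0,0,0],[0,0,0],[0,0,0],[0,0,0],[0,0,0],[0,0,0]],"claw":[0.3,0.3,0.3,0.3,0.3,0.3,0.3,0.3]}' && python3 -c "
from h import *
import cv2
plan(goal(),RF)
t=arm.get_image('top')[:,:,::-1];s=arm.get_image('side')[:,:,::-1]
cv2.imwrite('pics/a3s.png',s);cv2.imwrite('pics/a3t.png',t)
cv2.imwrite('pics/a3.png',np.hstack([cv2.resize(s[190:290,225:325],(500,500),interpolation=2),cv2.resize(t[165:235,195:237],(300,500),interpolation=2)]))
for p in [(-.022,0,.06),(-.0245,0,0),(-.022,.02,0),(.023,.02,0),(-.022,-.02,0),(0,0,.129),(-.022,.02,.06)]:
  X=V+Rh@(np.array(p)-[-.022,0,.06]);print(p,X,proj('side',X),proj('top',X))"
```

```text
clock: 10.1
position: [0.4008, 0.3642, 0.1914]
ee_rot: [-2.973, -0.477, -0.615]
force: [-0.2, -0.9, -2.5]
width: 0.451
gripper_force: 45.0
t 10.1 pos [0.4008 0.3642 0.1914] dist 0.0031079281305267637 | slide units now axes [-0.0094  0.0021  0.0037] | in target axes [-0.0094  0.0021  0.0038] | dr units [-0.0263 -0.029  -0.0205] | q [-1.5063  0.114   0.5368  2.1686  0.3476  0.5736 -2.499 ] w 0.45121448611410253 F [-0.2266 -0.918  -2.4937] 44.999022111296654
(-0.022, 0, 0.06) [0.4201 0.3699 0.1933] [326.0863 247.9291] [231.0173 245.0262]
(-0.0245, 0, 0) [0.4447 0.3781 0.1392] [314.7999 267.3099] [230.5012 238.9537]
(-0.022, 0.02, 0) [0.4488 0.3583 0.1382] [312.7961 262.2551] [236.7281 237.9014]
(0.023, 0.02, 0) [0.4095 0.3453 0.1204] [328.0616 264.4962] [240.6075 250.6758]
(-0.022, -0.02, 0) [0.4362 0.3963 0.1382] [318.6229 272.7488] [224.6988 241.443 ]
(0, 0, 0.129) [0.3751 0.355  0.2481] [346.4269 225.8934] [233.537  258.7811]
(-0.022, 0.02, 0.06) [0.4264 0.3509 0.1933] [323.0104 242.8939] [237.3156 243.164 ]
```

View pics/a3.png

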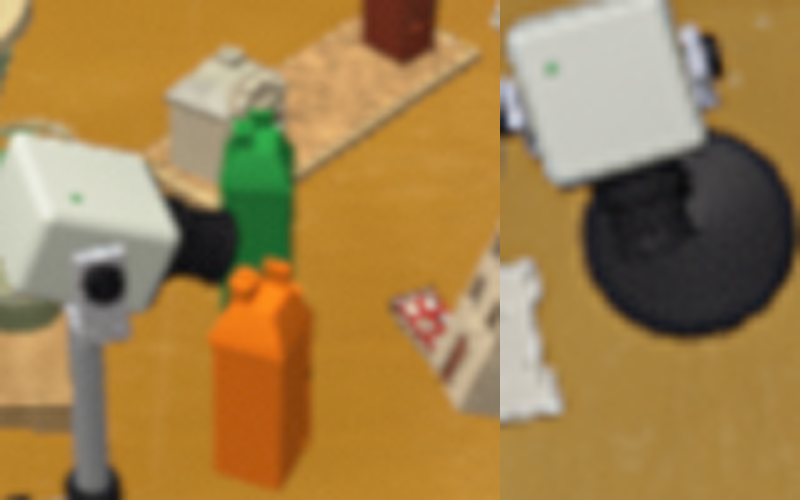

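The crop cut off most of the house, but its foot corners at (317.4,272) and (312.4,264.4) lie near the predicted (318.6,272.7) and (312.8,262.3). I'll check with the predicted points overlaid.

Run:
```python
from h import *
import cv2
o=[]
for n,f,(x0,y0) in(("side","pics/a3s.png",(292,215)),("top","pics/a3t.png",(205,215))):
    im=cv2.imread(f);k=8;M=np.float32([[k,0,-k*x0+3.5],[0,k,-k*y0+3.5]]);w=cv2.warpAffine(im,M,(400,600),flags=2)
    s=arm.observe()
    for p in[(-.022,0,.06),(-.022,.02,0),(.023,.02,0),(-.022,-.02,0),(.023,-.02,0),(-.022,-.02,.06),(-.022,0,.121),(-.022,.02,.06),(0,0,.129)]:
        X=V+Rh@(np.array(p)-[-.022,0,.06]);c=proj(n,X);q=tuple(int(v) for v in (c-[x0,y0])*k+3.5);cv2.circle(w,q,2,(255,0,255),-1)
    o.append(w)
cv2.imwrite("pics/a4.png",np.hstack(o))
```

```text
(no output)
```

View pics/a4.png

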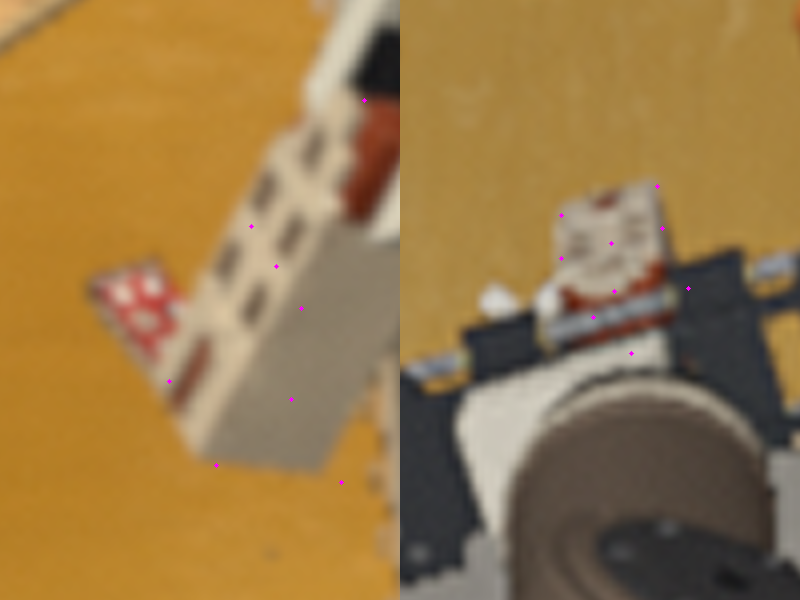

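The held house sits a few millimetres nearer the lens than predicted. I'll triangulate its foot corners, check the front edge's pitch, and check the lens rim the same way.

Run:
```python
from h import *
import cv2
s=arm.observe();Rt=R.from_rotvec(s["ee_rot"]).as_matrix()
for k,a,b,p in[("nearfoot",(224,241.7),(316.6,271.4),(-.022,-.02,0)),("farfoot",(236.5,237.5),(311.6,261.4),(-.022,.02,0))]:
    X,e=tri(a,b);P=V+Rh@(np.array(p)-[-.022,0,.06]);print(k,X,e,"err in house axes vs goal",Rh.T@(X-P)," tool-frame",Rt.T@(X-s["position"]))
# predicted lens rim extents
L=HG-.07*(np.cos(TH)*xc+np.sin(TH)*Z);f=np.linspace(0,6.283,60)
for n in("side","top"):
    q=np.array([proj(n,L+.019*(np.cos(a)*Rh[:,1]+np.sin(a)*Rh[:,2])) for a in f]);print(n,"rim min",q.min(0),"max",q.max(0))
# front/side edge on the held house: saturation step per row
im=cv2.imread("pics/a3s.png");h=cv2.GaussianBlur(cv2.cvtColor(im,cv2.COLOR_BGR2HSV)[...,1],(0,0),.6).astype(float)
def fit(rows,f,w=4):
    P=[]
    for r in rows:
        c0=int(round(f(r)));c=np.arange(c0-w,c0+w+1);d=np.abs(h[r,c+1]-h[r,c-1]);i=int(np.clip(d.argmax(),1,2*w-1));den=d[i-1]-2*d[i]+d[i+1]
        P.append((r,c[i]+(.5*(d[i-1]-d[i+1])/den if den else 0)))
    P=np.array(P);k=np.polyfit(*P.T,1)
    for _ in range(3):
        e=abs(np.polyval(k,P[:,0])-P[:,1]);Q=P[e<=max(.4,1.5*np.median(e))];k=np.polyfit(*Q.T,1)
    return k,len(Q),len(P)
for nm,rows,f in[("near edge",range(245,270),lambda r:316.6-(r-271.4)*.54),("left outline",range(234,254),lambda r:311.6-(r-261.4)*.5)]:
    k,n,N=fit(rows,f,3);a=(np.polyval(k,240),240);b=(np.polyval(k,270),270)
    m=np.cross(ray("side",a)[1],ray("side",b)[1]);print(nm,k,n,N,"pitch",np.arctan(m[2]/(m@xc)),"tool pitch",np.arctan2(Rt[:2,2]@xc[:2],-Rt[2,2]))
```

```text
nearfoot [0.4381 0.3975 0.1427] 0.006514598999142519 err in house axes vs goal [-0.0038 -0.0005  0.0033]  tool-frame [ 0.0228 -0.0197  0.0629]
farfoot [0.4508 0.3587 0.141 ] 0.0021251921741409128 err in house axes vs goal [-0.003   0.0003  0.0018]  tool-frame [0.0221 0.0211 0.0643]
side rim min [266.151  230.3009] max [274.0672 247.1539]
top rim min [210.5371 196.7411] max [222.9244 200.8892]
near edge [ -0.5206 456.6065] 16 25 pitch 0.3919043330440861 tool pitch 0.40850177604881943
left outline [ -0.5271 447.9784] 18 20 pitch 0.4075619161484092 tool pitch 0.40850177604881943
```

The held pose checks out:
- **In the tool frame:** the foot corners sit at (22, ±20, 64) mm, so there was no slip.
- **Pitch:** the two edge fits give 0.39 and 0.41 against a goal of 0.405.
- **Lens rim:** it lies 0.5–2 px further out than modelled, the same way the house does, so the 15 cm distance holds.

One 2 mm correction, settle, then hand in.

```bash
python3 -m pendant '{"slide":[[-0.003,0.002,0.006],[0,0,0],[0,0,0],[0,0,0],[0,0,0],[0,0,0],[0,0,0],[0,0,0],[0,0,0],[0,0,0]],"dr":[[0,0,0],[0,0,0],[0,0,0],[0,0,0],[0,0,0],[0,0,0],[0,0,0],[0,0,0],[0,0,0],[0,0,0]],"claw":[0.3,0.3,0.3,0.3,0.3,0.3,0.3,0.3,0.3,0.3]}' && python3 -c "
from h import *
plan(goal(),RF);print(abs(arm.observe()['dq']).max())
print(arm.sign_off())"
```

```text
clock: 11.2
position: [0.401, 0.3632, 0.1887]
ee_rot: [-2.974, -0.477, -0.615]
force: [-0.0, 0.2, -2.2]
width: 0.453
gripper_force: 45.0
t 11.2 pos [0.401  0.3632 0.1887] dist 0.0020783065835568754 | slide units now axes [-0.0052 -0.0011 -0.0044] | in target axes [-0.0052 -0.0011 -0.0044] | dr units [-0.0178 -0.0251 -0.0198] | q [-1.5047  0.1178  0.5375  2.173   0.3477  0.5665 -2.4992] w 0.45296319211535024 F [-0.0271  0.1847 -2.1934] 44.99894361477345
0.002065692030982772
the job is handed in; nothing more can be done
None
```

I handed the job in at 11.2 s with the tall house held still in front of the lens; the tool is about 2 mm from its computed pose, the house pitch matches the camera tilt to about 0.01 rad, and the sign-off gave no verdict.

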